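# Clamp a specimen jar on the shaker with its star wheel

### The job

Load the blue-lidded jar on the shaker: stand it upright on the bed between the fence and the jaw and let go of it, then close the jaw on it by pushing the spokes of the star wheel round clockwise, one after another, until the jar is held snug against the fence. Move the jaw only by its wheel, feel for the snug point and push gently so that the glass is not squeezed hard, and leave the red-lidded jar, the tube rack and the cup where they stand.

Things in the scene. Friction and masses are not known exactly. Their poses are not given: they have to be found in the camera images.
- shaker: Low white bench shaker fixed to the bench, 190 (its x) x 340 (its y) mm, grey bed 60 mm above the bench. Origin: centre of the underside, z up. On the bed along x = 0, from -y to +y: fence, gap for the jar, sliding jaw, and at y = +115 mm the upright shaft of the star wheel. Guide rails and wheel housing (24 mm radius) rise at most 22 mm over the bed. A yellow arrow shows clockwise.
- bed_spot (a point): Point on the bed (shaker x = 0, y = -77 mm, z = 60 mm), axes as the shaker's: a jar set down centred here clears fence and jaw at the start by 5 mm or more. The aluminium fence on its -y side is 70 mm wide, 45 mm high, with a shallow rubber V that opens to +y. Its setting varies and is not measured: the jar seated in it is centred 14 to 29 mm from this point towards -y.
- jaw: Sliding aluminium jaw, 70 mm wide (x), 22 mm thick (y), 45 mm high; origin on the bed at mid-thickness, axes as the shaker's. Slides to the shaker's -y to close, 12 mm per radian of the star wheel. The wheel's drag keeps it where it is left. Not to be pushed directly.
- pad: Spring-mounted black rubber pad on the jaw's -y side, 50 mm wide, 32 mm high, 8 mm thick; origin at its centre, 24 mm above the bed. Pressed, it yields 1 mm per 5 N towards the jaw and bottoms after 5 mm. The jar is snug with 10 to 20 N on the pad; under 6 N it is loose, above 45 N the glass is in danger. The wheel's drag holds up to about 20 N on the pad when let go.
- star: Star wheel on an upright shaft: black hub of 20 mm radius, five round steel spokes 12 mm thick, 72 degrees apart, red 18 mm balls at their ends, 73 mm from axis to tip. Origin on the axis at the spokes' mid-height, 107 mm above the bench, 47 mm above the bed; hub top 13 mm higher. z up; one spoke lies along its x axis and turns with it. No detents. Clockwise from above closes the jaw.
- spoke_tip (a point): Ball at the end of one spoke, 64 mm from the wheel's axis. Turning the wheel takes about 0.24 N m of drag (4 N pushing square at 60 mm from the axis) plus 0.012 N m per newton on the pad: 6 to 8 N at 60 mm when the jar is snug. More than 12 N there is too hard. From the start the wheel needs about 1.7 to 3.6 rad to bring the pad onto the seated jar.
- jar_mid (a point): Centre, half-way up, of the jar to be clamped: clear glass jar, green inside, blue lid, 95 mm tall in all, glass 52 mm diameter, lid 48 mm diameter and 22 mm high at the top, 0.15 to 0.26 kg. Point 47.5 mm above its underside, z up. Starts on the bench beside the shaker, at either of two places.
- red_jar_mid (a point): Centre, half-way up, of a jar of the same size with a red lid and brown inside; not to be moved.
- rack: Blue rack of blue-capped tubes, 100 (its x) x 150 (its y) mm, 114 mm high; origin centre of underside; not to be moved.
- cup: White plastic cup, 72 mm diameter, 70 mm high; origin centre of underside; not to be moved.
- jar: The same blue-lidded jar; origin at the centre of its underside.
Mind the look-alikes: they are no part of the job. What is shaped like the jar but turquoise or yellow is not meant.

How it is judged:
On the way:
1. the blue-lidded jar stands upright on the bed between fence and jaw, let go of and not yet clamped (x of jar_mid in the frame of shaker between -0.02 and 0.02 m and y of jar_mid in the frame of shaker between -0.125 and -0.055 m and z of jar_mid in the frame of shaker between 0.1035 and 0.1125 m and angle between jar_mid's own z axis and vertical below 0.1 rad and contact force between the fingers and jar below 0.3 N and contact force between jaw and jar below 1.5 N), for 0.2 s.
At the end, for the whole second after the job is handed in: The blue-lidded jar stands upright (within 0.1 rad) on the shaker's bed between the fence and the jaw, within 20 mm of the clamp's centre line, let go of and at rest; the jaw presses it with more than 6 N, the star wheel standing still (x of jar_mid in the frame of shaker between -0.02 and 0.02 m and y of jar_mid in the frame of shaker between -0.125 and -0.055 m and z of jar_mid in the frame of shaker between 0.1035 and 0.1125 m and angle between jar_mid's own z axis and vertical below 0.1 rad and contact force between the fingers and jar below 0.3 N and contact force between jaw and jar above 6 N and angular speed of star below 0.1 rad/s and linear speed of jar below 0.02 m/s); the robot touches nothing.
It fails at once if the jar squeezed by the jaw with more than 45 N (contact force between jaw and jar above 45 N).
It fails at once if the star wheel pushed with more than 25 N (contact force between any of the fingers, the arm and star above 25 N).
It fails at once if the jaw pushed by the robot itself (more than 6 N) (contact force between any of the fingers, the arm and jaw above 6 N).
It fails at once if the red-lidded jar, the rack or the cup moved by more than 25 mm (distance of any of red_jar_mid, rack, cup from where it was at the start of the episode above 0.025 m).
It also fails if it takes over 72 s, if anything falls off the work surface, if the arm or the gripper's body presses on something with over 40 N, if the wrist force passes 120 N, or if a joint passes its speed limit or range.

### The arm

A 6-joint arm with a two-finger parallel gripper is mounted at the origin on the work surface. World frame = base frame: x ahead of the robot, y to its left, z up, the work surface at z = 0. Lengths are in m, angles in rad, forces in N, time in s.
With the tool pointing down it reaches from about 0.35 to 0.975 m from the base axis. Payload 7.1 kg.
Tool frame: the origin (TCP) lies midway between the tips of the shut fingers; the grasp point (between the pads) lies 19 mm behind it; z points along the fingers, y is the line along which they close (so a half turn about z gives the same grasp; the last joint's range is limited). The gripper opens to 88 mm and grips with 3 to 60 N. Pads are 20 mm wide; open, the fingers measure 115 mm over their backs; the gripper's body (75 mm by 178 mm) begins 61 mm behind the grasp point.
Start: joints at [1.26, 0.423, 1.63, -0, 1.089, -0.019], TCP at [0.18, 0.599, 0.223] pointing down, gripper open.
Joint ranges: [-3, 3], [-0.9, 2.11], [0.09, 2.58], [-1.31, 4.45], [0.11, 2.69], [-2.54, 2.54]. Speed limits (rad/s): [2.39, 2.39, 3.01, 3.14, 3.14, 3.14].

### API

Orientations are given as [roll, pitch, yaw] about the fixed x, y, z axes, in that order (R = Rz(yaw) Ry(pitch) Rx(roll)).
In Python, from rig import ctrl gives the robot as it stands.
- The arm moves only by the shell command python3 -m jog 'ROWS'. ROWS is JSON, a list that holds one entry, the list of rows, each a list of 7 numbers: the finger opening in mm, from 0 to 87.8, then the shift along the tool's x, y, z in units of 30 mm (1.0 is 30 mm), then the turn, a rotation vector about the tool's x, y, z in degrees. In form: [[[grip, tx, ty, tz, wx, wy, wz], ...]]. A call has 1 to 5 rows; each row shifts and turns the commanded pose from where the row before left it, along the tool's axes as they then stand; what a row does not reach is not made up. A row lasts 1/12 s, in which the tool goes at most 41.7 mm and 7.16 degrees, less where a joint would pass 70% of its speed; a pose out of reach is approached as far as the arm can. A call is refused whole if a number of a shift passes 1 or a number of a turn 7.16, either way. A call with a gripper value outside its range is refused whole. The fingers move at their own pace and stop on an object; the grip force is fixed at half the most. Time passes only in rows, so rows that do not move let the fingers close. It gives the time, the measured TCP pose, the force, the opening and the grip force at its end, in the units of the state.
- ctrl.read_state(): the state, without advancing time (a new reading comes with each control period).
- ctrl.capture(name): name is "scene" or "top"; returns a dict with "color" (384x512x3 uint8, red, green, blue), "fx", "fy", "cx", "cy" (pixels), "R" (3x3) and "t" (3): a world point X has camera coordinates R X + t. Camera axes: x right, y down, z forward; pixel columns grow to the right and rows downward; lengths in m; the calibration is good to about 2 mm. A picture is of the moment at which its call begins. There is no depth.
- ctrl.sign_off(): hands the job in; it is judged then, once.
Trained networks look in a picture, given as the dict that the camera call returned (one of the last four; its "shot" number tells which), for a name from the list of things; names that differ only in an ending like _2 or _b are one class to them, and where a whole thing is asked for, a point or a joint stands for the part that bears it (a point fixed in the world has none). Each returns a list of dicts, best first, with "conf" (0 to 1); they miss things now and then, are a little off and sometimes report something else, mostly with a low value. They report only what shows in the picture. A call takes as long as a camera call. They do not tell look-alikes from the thing itself.
- ctrl.recognise(target, picture): "position" ([x, y, z] in m, in world coordinates, good to about 4 mm: the middle of the surface that is visible of it).
The state is a dict: "clock": time; "qpos": joint angles; "dq": joint speeds; "effort": joint torques, N m; "tcp_pos": TCP position; "ee_rot": TCP orientation; "ft_force": force on the tool from outside, world axes, zero at the start; "ft_torque": the same for the moment, N m; "finger_gap": opening from 0.0 (shut) to 1.0 (fully open); "finger_force": force on a finger pad.
Only numpy, scipy, OpenCV 4.12 (cv2) and the standard library are available. Lean on these libraries where they do the work, as an engineer would, in place of code of your own. Each camera call takes 0.05 s, during which the arm holds its last target. There are 200 camera calls.

## Working session

There is one attempt and no reset: what is moved stays moved. The work goes in short steps, Python scripts to look and compute and a shell command to move; the robot and the scene stay as the last step left them, time stands still between calls to the robot, and variables do not carry over. Pictures are saved under pics/ and viewed, at most 10 in all, crops included, and the job is handed in when it is done.

```bash
mkdir -p pics; ls
python3 - <<'E'
from rig import ctrl
import cv2,numpy as np
s=ctrl.read_state();print({k:np.round(v,3).tolist() for k,v in s.items()})
ims=[]
for n in("scene","top"):
    p=ctrl.capture(n);ims.append(p["color"][:,:,::-1])
    print(n,[round(p[k],1) for k in("fx","fy","cx","cy")],np.round(p["R"],4).tolist(),np.round(p["t"],4).tolist())
    for t in("shaker","jaw","pad","star","spoke_tip","jar_mid","red_jar_mid","rack","cup"):
        print(t,[(np.round(d["position"],3).tolist(),round(d["conf"],2)) for d in ctrl.recognise(t,p)[:6]])
    cv2.imwrite(f"pics/{n}1.png",cv2.resize(ims[-1],(800,600),interpolation=cv2.INTER_CUBIC))
E
```

```text
pics
{'clock': 0.0, 'qpos': [1.26, 0.424, 1.631, -0.0, 1.089, -0.019], 'dq': [-0.002, 0.002, 0.002, -0.001, 0.001, 0.001], 'effort': [0.003, -54.461, -27.368, 0.064, 0.023, -0.0], 'tcp_pos': [0.18, 0.598, 0.222], 'ee_rot': [-3.14, -0.0, 2.85], 'ft_force': [-1.102, 0.249, 0.003], 'ft_torque': [-0.024, 0.015, -0.009], 'finger_force': 0.0, 'finger_gap': 0.999}
scene [348.6, 348.6, 261.0, 186.8] [[-0.3422, 0.9395, 0.0131], [0.6647, 0.2519, -0.7033], [-0.6641, -0.2319, -0.7108]] [0.1651, -0.3163, 1.4992]
shaker [([0.598, 0.064, 0.058], 0.7)]
jaw [([0.6, 0.064, 0.062], 0.65), ([0.57, 0.033, 0.086], 0.64)]
pad [([0.564, 0.002, 0.1], 0.59)]
star [([0.587, 0.154, 0.11], 0.76), ([0.6, 0.064, 0.057], 0.22)]
spoke_tip [([0.586, 0.151, 0.116], 0.97)]
jar_mid [([0.649, -0.369, 0.071], 0.92), ([0.568, -0.357, 0.074], 0.63), ([0.734, -0.24, 0.069], 0.59), ([0.644, -0.264, 0.071], 0.58)]
red_jar_mid [([0.476, -0.275, 0.065], 0.67), ([0.569, 0.036, 0.082], 0.58)]
rack [([0.608, 0.426, 0.079], 0.67)]
cup [([0.412, 0.327, 0.05], 0.83)]
top [349.4, 349.4, 252.0, 188.7] [[0.0206, -0.9997, -0.0161], [-0.9988, -0.0198, -0.0447], [0.0443, 0.017, -0.9989]] [0.011, 0.577, 1.1567]
shaker [([0.562, 0.042, 0.055], 0.96), ([0.552, 0.009, 0.101], 0.74)]
jaw [([0.559, 0.027, 0.102], 0.8)]
pad [([0.555, 0.006, 0.1], 0.46)]
star [([0.581, 0.155, 0.113], 0.95)]
spoke_tip [([0.577, 0.147, 0.111], 0.96)]
jar_mid [([0.719, -0.247, 0.095], 0.89), ([0.633, -0.38, 0.094], 0.88), ([0.633, -0.274, 0.096], 0.6), ([0.55, -0.357, 0.094], 0.6)]
red_jar_mid [([0.632, -0.272, 0.095], 0.69)]
rack []
cup [([0.4, 0.341, 0.034], 0.58)]
```

View pics/top1.png

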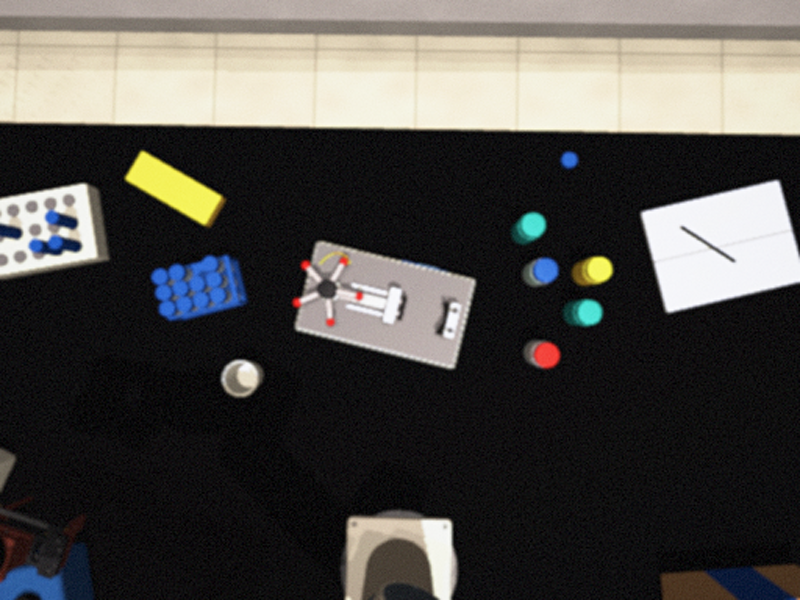

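View pics/scene1.png

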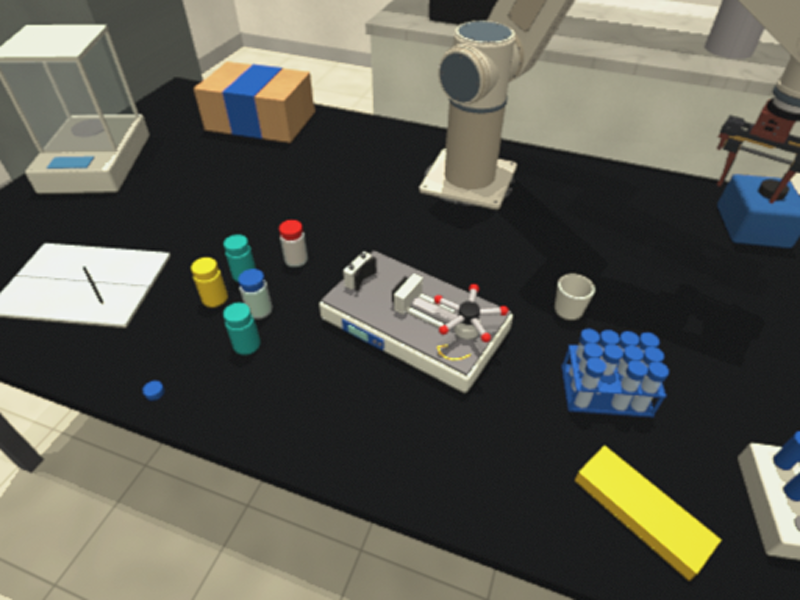

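The top view shows the blue jar at (545,270), a turquoise look-alike at (533,225), yellow at (598,270), turquoise at (588,312) and red at (545,355). The shaker corners are at (318,242), (475,279), (455,367) and (297,330), with the fence on the right. The scene view shows the same layout. Next I'll measure by colour.

```bash
cat > h.py <<'E'
import numpy as np,cv2
from rig import ctrl
def unproj(p,uv,z):
    d=p["R"].T@np.array([(uv[0]-p["cx"])/p["fx"],(uv[1]-p["cy"])/p["fy"],1]); o=-p["R"].T@p["t"]
    return o+d*(z-o[2])/d[2]
def blobs(p,h,smin=110,vmin=60,amin=8):
    m=cv2.cvtColor(p["color"],cv2.COLOR_RGB2HSV);H=m[...,0].astype(int)
    k=((np.minimum(abs(H-h),180-abs(H-h))<9)&(m[...,1]>smin)&(m[...,2]>vmin)).astype(np.uint8)
    n,_,st,c=cv2.connectedComponentsWithStats(k)
    return [(c[i],st[i,4]) for i in range(1,n) if st[i,4]>=amin]
E
python3 - <<'E'
from h import *
for n in("top","scene"):
    p=ctrl.capture(n);print(n)
    for nm,h,z in(("blue",110,.093),("red",0,.107),("redlid",0,.093),("turq",86,.093),("yel",29,.093)):
        for c,a in blobs(p,h):
            X=unproj(p,c,z)
            if abs(X[1])<.45 and .35<X[0]<.85: print(nm,np.round(c,1),a,np.round(X[:2],4))
    if n=="top":
        for uv in((318,242),(475,279),(455,367),(297,330)): print(np.round(unproj(p,np.array(uv)/1.5625,.06),4))
E
```

```text
top
blue [126.7 184. ] 1824 [0.5802 0.4148]
blue [349.1 172.3] 229 [ 0.63   -0.2796]
red [219.3 166.8] 19 [0.6381 0.1237]
red [194.8 168.8] 37 [0.6306 0.1994]
red [229.4 188.9] 19 [0.5705 0.0907]
red [189.3 193.2] 36 [0.5547 0.2143]
red [211.  205.8] 23 [0.5172 0.1462]
red [350.  226.8] 242 [ 0.4621 -0.2801]
redlid [219.3 166.8] 19 [0.6395 0.1253]
redlid [194.8 168.8] 37 [0.632  0.2019]
redlid [229.4 188.9] 19 [0.5711 0.0919]
redlid [189.3 193.2] 36 [0.5551 0.2171]
redlid [211.  205.8] 23 [0.5171 0.1481]
redlid [350.  226.8] 242 [ 0.4613 -0.2838]
turq [339.  145.1] 323 [ 0.7148 -0.2474]
turq [374.3 199.8] 331 [ 0.5462 -0.358 ]
yel [379.5 173.1] 386 [ 0.6295 -0.3737]
[0.6809 0.181  0.06  ]
[ 0.6104 -0.1442  0.06  ]
[ 0.4297 -0.106   0.06  ]
[0.4982 0.2194 0.06  ]
scene
blue [160.5 178.7] 193 [ 0.6402 -0.2725]
blue [221.6 208.1] 27 [ 0.6834 -0.0474]
blue [393.4 235.9] 2422 [0.6114 0.4213]
blue [239.2 217.7] 56 [0.6982 0.0128]
red [185.7 146.3] 178 [ 0.4872 -0.267 ]
red [303.2 183.3] 29 [0.518  0.1459]
red [279.8 191. ] 21 [0.5732 0.0901]
red [322.2 197.8] 32 [0.5559 0.213 ]
red [283.4 210.7] 29 [0.6424 0.1229]
red [310.5 215.6] 31 [0.6329 0.1979]
redlid [185.7 146.3] 178 [ 0.4724 -0.2773]
redlid [303.2 183.3] 29 [0.5038 0.1435]
redlid [279.8 191. ] 21 [0.56   0.0866]
redlid [322.2 197.8] 32 [0.5424 0.2119]
redlid [283.4 210.7] 29 [0.6306 0.12  ]
redlid [310.5 215.6] 31 [0.6208 0.1965]
turq [152.1 162.3] 392 [ 0.5837 -0.3383]
turq [153.9 209.6] 568 [ 0.7556 -0.2234]
yel [133.4 180. ] 553 [ 0.6742 -0.3469]
yel [287.1 226.3] 45 [0.6803 0.1462]
```

```bash
python3 -m jog '[[[87.8,0,0,0,0,0,7.1],[87.8,0,0,0,0,0,7.1],[87.8,0,0,0,0,0,7.1],[87.8,0,0,0,0,0,7.1],[87.8,0,0,0,0,0,7.1]]]'
python3 -m jog '[[[87.8,0,0,0,0,0,7.1],[87.8,0,0,0,0,0,7.1],[87.8,0,0,0,0,0,7.1],[87.8,0,0,0,0,0,7.1],[87.8,0,0,0,0,0,7.1]]]'
python3 -m jog '[[[87.8,0,0,0,0,0,7.1],[87.8,0,0,0,0,0,7.1],[87.8,0,0,0,0,0,7.1],[87.8,0,0,0,0,0,7.1],[87.8,0,0,0,0,0,7.1]]]'
python3 -m jog '[[[87.8,-0.5,1,0,0,0,2],[87.8,-0.53,1,0,0,0,0],[87.8,-0.53,1,0,0,0,0],[87.8,-0.53,1,0,0,0,0],[87.8,-0.53,1,0,0,0,0]]]'
```

```text
clock: 1.52
tcp_pos: [0.1798, 0.5986, 0.2227]
ee_rot: [-3.142, -0.0, 2.224]
ft_force: [0.5, 0.2, -0.5]
finger_gap: 1.0
finger_force: 0.0
clock: 1.93
tcp_pos: [0.1798, 0.5986, 0.2227]
ee_rot: [-3.142, 0.0, 1.604]
ft_force: [-0.3, 0.0, -0.8]
finger_gap: 1.0
finger_force: 0.0
clock: 2.35
tcp_pos: [0.1798, 0.5986, 0.2227]
ee_rot: [3.142, 0.0, 0.985]
ft_force: [0.2, -0.3, 0.5]
finger_gap: 1.003
finger_force: 0.0
clock: 2.77
tcp_pos: [0.2584, 0.4471, 0.2227]
ee_rot: [3.142, -0.0, 0.957]
ft_force: [0.6, 0.2, -0.5]
finger_gap: 1.001
finger_force: 0.0
```

```bash
cat > to.py <<'E'
import sys,numpy as np
from rig import ctrl
from scipy.spatial.transform import Rotation as Ro
def to(x,y,z,yaw=None):
    s=ctrl.read_state();R=Ro.from_euler("xyz",s["ee_rot"])
    d=R.inv().apply(np.array([x,y,z])-s["tcp_pos"])/.03
    a=np.degrees(s["ee_rot"][2]);print("tcp",np.round(s["tcp_pos"],4),"yaw",round(a,2),"f",np.round(s["ft_force"],1),"gap",round(s["finger_gap"]*88,1))
    print("shift units",np.round(d,3),"wz",None if yaw is None else round(-(yaw-a),2))
if __name__=="__main__": to(*map(float,sys.argv[1:]))
E
python3 -m jog '[[[87.8,-0.53,1,0,0,0,0],[87.8,-0.53,1,0,0,0,0],[87.8,-0.53,1,0,0,0,0],[87.8,-0.53,1,0,0,0,0],[87.8,-0.53,1,0,0,0,0]]]' >/dev/null
python3 -m jog '[[[87.8,-0.53,1,0,0,0,0],[87.8,-0.53,1,0,0,0,0],[87.8,-0.53,1,0,0,0,0],[87.8,-0.53,1,0,0,0,0],[87.8,-0.53,1,0,0,0,0]]]' >/dev/null
python3 -m jog '[[[87.8,-0.53,1,0,0,0,0],[87.8,-0.53,1,0,0,0,0],[87.8,-0.53,1,0,0,0,0],[87.8,-0.53,1,0,0,0,0],[87.8,-0.53,1,0,0,0,0]]]' >/dev/null
python3 -m jog '[[[70,-0.53,1,0,0,0,0],[70,-0.53,1,0,0,0,0],[70,-0.53,1,0,0,0,0],[70,-0.53,1,0,0,0,0],[70,-0.53,1,0,0,0,0]]]'
python3 to.py .632 -.277 .14 55
python3 - <<'E'
from h import *
s=ctrl.read_state()
p=ctrl.capture("top")
print([(np.round(c,1),a,np.round(unproj(p,c,.094)[:2],4)) for c,a in blobs(p,110)])
p2=ctrl.capture("scene")
cv2.imwrite("pics/c2.png",cv2.resize(np.hstack([p["color"][100:260,270:430],p2["color"][100:260,90:250]])[:,:,::-1],(800,400)))
E
```

```text
clock: 4.43
tcp_pos: [0.5653, -0.1591, 0.2228]
ee_rot: [3.141, -0.0, 0.956]
ft_force: [0.6, 1.5, -0.3]
finger_gap: 0.799
finger_force: 0.0
tcp [ 0.5653 -0.1591  0.2228] yaw 54.77 f [ 0.6  1.5 -0.3] gap 70.3
shift units [-1.927  4.082  2.76 ] wz -0.23
[(array([364., 102.]), np.int32(111), array([ 0.852 , -0.3241])), (array([ 37.7, 140.3]), np.int32(123), array([0.7129, 0.7029])), (array([  5.6, 148.7]), np.int32(56), array([0.6845, 0.8046])), (array([ 33.5, 156.9]), np.int32(236), array([0.6599, 0.714 ])), (array([126.7, 183.9]), np.int32(1830), array([0.5802, 0.4145])), (array([ 21.2, 371.6]), np.int32(897), array([-0.0041,  0.7196])), (array([505.7, 382.7]), np.int32(9), array([ 0.0047, -0.753 ]))]
```

View pics/c2.png

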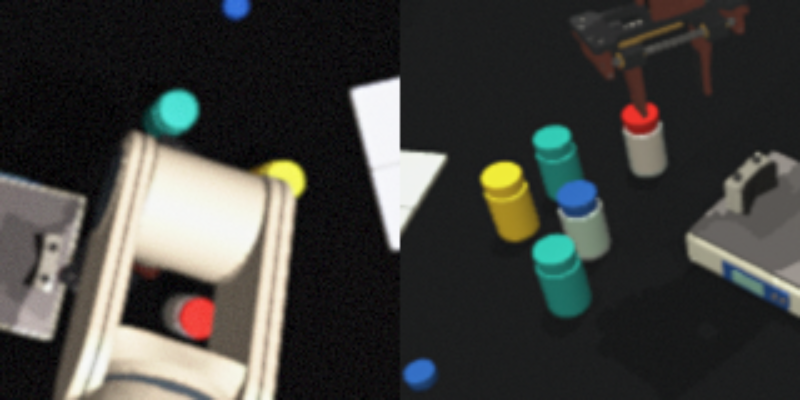

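The crop shows the arm hiding the jar from the top camera. In the scene view the blue jar still stands between the two turquoise jars, with the gripper approaching above red.

```bash
python3 -m jog '[[[76,-0.4,0.82,0,0,0,0],[76,-0.4,0.82,0,0,0,0],[76,-0.4,0.82,0,0,0,0],[76,-0.4,0.82,0,0,0,0],[76,-0.4,0.81,0.8,0,0,0]]]' 
python3 -m jog '[[[76,0,0,0.9,0,0,0],[76,0,0,0.9,0,0,0],[76,0,0,0,0,0,0]]]' 
python3 to.py .631 -.279 .04 55
python3 - <<'E'
from h import *
p=ctrl.capture("top")
p2=ctrl.capture("scene")
cv2.imwrite("pics/c3.png",cv2.resize(np.hstack([p["color"][100:260,270:430],p2["color"][100:260,90:250]])[:,:,::-1],(800,400)))
E
```

```text
clock: 4.95
tcp_pos: [0.6336, -0.2786, 0.2032]
ee_rot: [3.134, -0.002, 0.957]
ft_force: [1.1, -0.0, 1.1]
finger_gap: 0.865
finger_force: 0.0
clock: 5.2
tcp_pos: [0.6268, -0.2752, 0.1388]
ee_rot: [-3.132, 0.002, 0.956]
ft_force: [-1.1, 0.5, 0.1]
finger_gap: 0.866
finger_force: 0.0
tcp [ 0.6268 -0.2752  0.1388] yaw 54.77 f [-1.1  0.5  0.1] gap 76.2
shift units [-0.017  0.217  3.292] wz -0.23
```

View pics/c3.png

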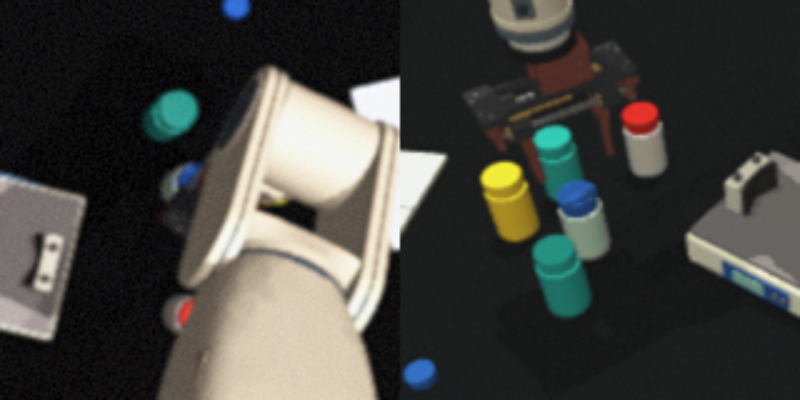

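The crop shows the open fingers straddling the line down to the blue lid, with fingertips near (535,180) and (610,155) and the lid at (577,197). No neighbour is in the fingers' way.

```bash
python3 -m jog '[[[76,0,0,0.5,0,0,0],[76,0,0,0,0,0,0],[76,0,0,0,0,0,0]]]' 
python3 to.py .631 -.279 .04 55
```

```text
clock: 5.55
tcp_pos: [0.6309, -0.2768, 0.1313]
ee_rot: [3.14, -0.0, 0.957]
ft_force: [0.7, -0.8, 0.3]
finger_gap: 0.864
finger_force: 0.0
tcp [ 0.6309 -0.2768  0.1313] yaw 54.81 f [ 0.7 -0.8  0.3] gap 76.1
shift units [-0.059  0.04   3.044] wz -0.19
```

```bash
python3 -m jog '[[[76,-0.05,0.03,0.5,0,0,0],[76,0,0,0.5,0,0,0],[76,0,0,0.5,0,0,0],[76,0,0,0.5,0,0,0]]]' 
python3 -m jog '[[[76,0,0,0.5,0,0,0],[76,0,0,0.5,0,0,0],[76,0,0,0,0,0,0],[40,0,0,0,0,0,0],[40,0,0,0,0,0,0]]]' 
python3 -m jog '[[[40,0,0,0,0,0,0],[40,0,0,0,0,0,0],[40,0,0,0,0,0,0]]]' 
python3 to.py .542 -.0353 .16 78
```

```text
clock: 5.88
tcp_pos: [0.6298, -0.2787, 0.0679]
ee_rot: [-3.141, 0.0, 0.956]
ft_force: [-0.2, 0.4, -0.0]
finger_gap: 0.868
finger_force: 0.0
clock: 6.3
tcp_pos: [0.6306, -0.279, 0.0397]
ee_rot: [3.141, -0.0, 0.956]
ft_force: [-0.3, -0.1, -0.6]
finger_gap: 0.755
finger_force: 0.0
clock: 6.55
tcp_pos: [0.6312, -0.2794, 0.0408]
ee_rot: [3.139, -0.0, 0.956]
ft_force: [1.0, -0.8, 1.2]
finger_gap: 0.589
finger_force: 30.0
tcp [ 0.6312 -0.2794  0.0408] yaw 54.78 f [ 1.  -0.8  1.2] gap 51.8
shift units [ 4.933 -7.112 -3.988] wz -23.22
```

```bash
python3 -m jog '[[[40,0,0,-0.5,0,0,0],[40,0,0,-1,0,0,0],[40,0,0,-1,0,0,0],[40,0,0,-1,0,0,0],[40,0,0,-1,0,0,0]]]' 
python3 -m jog '[[[40,0,0,-0.5,0,0,-5],[40,0,0,0,0,0,-6],[40,0,0,0,0,0,-6],[40,0,0,0,0,0,-6.2]]]' 
python3 -m jog '[[[40,0.5,-0.3,0,0,0,0],[40,0.9,-0.55,0,0,0,0],[40,0.9,-0.55,0,0,0,0],[40,0.9,-0.55,0,0,0,0],[40,0.9,-0.55,0,0,0,0]]]' 
python3 -m jog '[[[40,0.9,-0.6,0,0,0,0],[40,0.9,-0.6,0,0,0,0],[40,0.8,-0.5,0,0,0,0],[40,0.5,-0.3,0,0,0,0],[40,0,0,0,0,0,0]]]' 
python3 to.py .542 -.0353 .105 78
python3 - <<'E'
from h import *
p=ctrl.capture("top");p2=ctrl.capture("scene")
for q in(p,p2):
  for t in("jaw","pad","jar_mid","star"): print(t,[(np.round(d["position"],3).tolist(),round(d["conf"],2)) for d in ctrl.recognise(t,q)[:2]])
print([(np.round(c,1),np.round(unproj(p2,c,.107)[:2],4)) for c,a in blobs(p2,0)])
cv2.imwrite("pics/c4.png",cv2.resize(np.hstack([p["color"][120:260,180:320],p2["color"][120:260,200:340]])[:,:,::-1],(800,400),interpolation=cv2.INTER_CUBIC))
E
```

```text
clock: 6.97
tcp_pos: [0.6299, -0.2787, 0.1771]
ee_rot: [-3.142, -0.0, 0.956]
ft_force: [0.1, -0.4, -1.4]
finger_gap: 0.588
finger_force: 30.0
clock: 7.3
tcp_pos: [0.6302, -0.2789, 0.1917]
ee_rot: [3.14, 0.0, 1.366]
ft_force: [-0.1, 0.8, -2.1]
finger_gap: 0.588
finger_force: 30.0
clock: 7.72
tcp_pos: [0.5816, -0.1418, 0.1907]
ee_rot: [3.141, -0.0, 1.361]
ft_force: [0.4, 0.8, -1.9]
finger_gap: 0.589
finger_force: 30.0
clock: 8.13
tcp_pos: [0.5416, -0.0367, 0.1907]
ee_rot: [-3.141, -0.001, 1.364]
ft_force: [-0.5, 0.8, -0.9]
finger_gap: 0.585
finger_force: 30.0
tcp [ 0.5416 -0.0367  0.1907] yaw 78.13 f [-0.5  0.8 -0.9] gap 51.5
shift units [0.047 0.006 2.857] wz 0.13
jaw [([0.563, 0.068, 0.075], 0.48), ([0.568, 0.111, 0.061], 0.39)]
pad []
jar_mid [([0.719, -0.248, 0.093], 0.89), ([0.548, -0.359, 0.093], 0.83)]
star [([0.58, 0.15, 0.114], 0.89)]
jaw [([0.57, 0.036, 0.077], 0.86), ([0.412, 0.329, 0.049], 0.28)]
pad []
jar_mid [([0.557, -0.022, 0.2], 0.95), ([0.735, -0.238, 0.068], 0.87)]
star [([0.588, 0.152, 0.112], 0.66), ([0.6, 0.069, 0.06], 0.29)]
[(array([249.9, 112.3]), array([ 0.2216, -0.1409])), (array([233. , 113.5]), array([ 0.252 , -0.1968])), (array([264.5, 115.5]), array([ 0.222 , -0.0826])), (array([247., 128.]), array([ 0.3182, -0.1144])), (array([251.5, 133.9]), array([ 0.3447, -0.087 ])), (array([229.7, 146.1]), array([ 0.434 , -0.1305])), (array([185.7, 146.3]), array([ 0.4872, -0.267 ])), (array([303.2, 183.3]), array([0.518 , 0.1459])), (array([279.8, 190.9]), array([0.5729, 0.0898])), (array([322.3, 197.9]), array([0.5562, 0.2133])), (array([283.4, 210.7]), array([0.6424, 0.1229])), (array([310.5, 215.6]), array([0.6329, 0.1979]))]
```

View pics/c4.png

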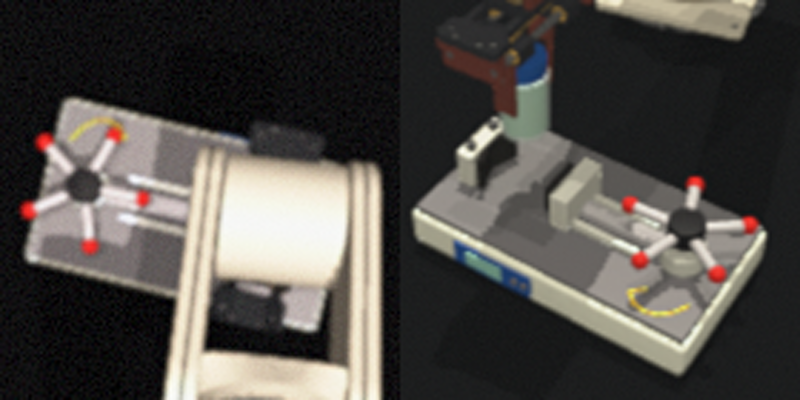

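The crop shows the jar held upright over the gap, with the fence at lower left (480,150), the jaw at (575,195) and the star clear of the hand. I'll check the spot numerically against fence and jaw edges.

```bash
python3 - <<'E'
from h import *
C=np.array([.558,.040]);a=np.radians(-12);xh=np.array([np.cos(a),np.sin(a)]);yh=np.array([-np.sin(a),np.cos(a)])
p=ctrl.capture("top")
def loc(uv,z,s=1/1.5625):
    X=unproj(p,np.array(uv)*s,z)[:2]-C;return np.round([X@xh*1000,X@yh*1000],1)
print("fence inner/outer",loc((443,318),.105),loc((462,320),.105))
print("jaw inner/outer",loc((404,305),.105),loc((385,302),.105))
print("corners",[loc(u,.06) for u in((318,242),(475,279),(455,367),(297,330))])
p=ctrl.capture("scene")
f=lambda u:(np.array(u)-[400,0])/ (400/140)+[200,120]
for n,u in(("fence inner top ends",(503,125)),("fence far end",(467,155)),("jaw top L",(597,163)),("jaw top R",(557,195)),):print(n,loc(f(u),.105,1))
print([loc(f(u),.06,1) for u in((413,212),(680,345),(765,235))], loc(f((686,222)),.12,1))
E
python3 to.py .542 -.0353 .105 78
```

```text
fence inner/outer [  -4.2 -120.1] [   0.4 -157.3]
jaw inner/outer [  3.2 -39.6] [ 0.4 -1.8]
corners [array([ 90.9, 163.5]), array([  89.6, -169.3]), array([ -95.2, -169.5]), array([-95.8, 163.1])]
fence inner top ends [ -26.3 -125.5]
fence far end [  34.5 -130.1]
jaw top L [-30.6  -6.1]
jaw top R [ 32.9 -16.2]
[array([ 101.2, -156.6]), array([101.4, 168. ]), array([-73.6, 177.6])] [  7.7 119.4]
tcp [ 0.5432 -0.0399  0.1895] yaw 77.95 f [-0.1 -0.5 -1.5] gap 51.7
shift units [ 0.141 -0.071  2.818] wz -0.05
```

```bash
python3 -m jog '[[[40,0.05,-0.03,0.5,0,0,0],[40,0.05,0,0.6,0,0,0],[40,0,0,0.6,0,0,0],[40,0,0,0.5,0,0,0],[40,0,0,0.3,0,0,0]]]' 
python3 -m jog '[[[40,0,0,0.2,0,0,0],[40,0,0,0.1,0,0,0],[40,0,0,0,0,0,0],[40,0,0,0,0,0,0]]]' 
python3 to.py .542 -.0353 .101 78
```

```text
clock: 9.15
tcp_pos: [0.5422, -0.0364, 0.1131]
ee_rot: [-3.14, 0.0, 1.361]
ft_force: [-0.1, 0.6, -1.8]
finger_gap: 0.591
finger_force: 30.0
clock: 9.48
tcp_pos: [0.5435, -0.0365, 0.1062]
ee_rot: [3.141, -0.0, 1.361]
ft_force: [0.3, 0.7, -2.1]
finger_gap: 0.584
finger_force: 30.0
tcp [ 0.5435 -0.0365  0.1062] yaw 77.98 f [ 0.3  0.7 -2.1] gap 51.4
shift units [ 0.028 -0.056  0.174] wz -0.02
```

```bash
python3 -m jog '[[[40,0,0,0.1,0,0,0],[40,0,0,0.05,0,0,0],[40,0,0,0,0,0,0],[40,0,0,0,0,0,0]]]' 
python3 -m jog '[[[40,0,0,0.05,0,0,0],[40,0,0,0,0,0,0],[40,0,0,0,0,0,0]]]'
```

```text
clock: 9.82
tcp_pos: [0.543, -0.0364, 0.1013]
ee_rot: [3.141, -0.0, 1.361]
ft_force: [0.7, 0.2, -1.4]
finger_gap: 0.586
finger_force: 30.0
clock: 10.07
tcp_pos: [0.5434, -0.0365, 0.1006]
ee_rot: [3.141, -0.0, 1.361]
ft_force: [-0.9, -0.3, 7.2]
finger_gap: 0.587
finger_force: 30.0
```

```bash
python3 -m jog '[[[76,0,0,0,0,0,0],[76,0,0,0,0,0,0],[76,0,0,0,0,0,0],[76,0,0,0,0,0,0],[76,0,0,0,0,0,0]]]' 
python3 -m jog '[[[76,0,0,-0.3,0,0,0],[76,0,0,-0.7,0,0,0],[76,0,0,-1,0,0,0],[76,0,0,-1,0,0,0],[0,0,0,-1,0,0,0]]]'
python3 - <<'E'
from h import *
from to import to
r=np.radians(69);to(.583+.06*np.cos(r),.1545+.06*np.sin(r),.15,159)
p2=ctrl.capture("scene");p=ctrl.capture("top")
for q in (p,p2): print([(np.round(d["position"],3).tolist(),round(d["conf"],2)) for d in ctrl.recognise("jar_mid",q)[:5]])
cv2.imwrite("pics/c5.png",cv2.resize(np.hstack([p["color"][120:260,180:320],p2["color"][120:260,200:340]])[:,:,::-1],(800,400),interpolation=cv2.INTER_CUBIC))
E
```

```text
clock: 10.48
tcp_pos: [0.543, -0.0364, 0.0996]
ee_rot: [-3.142, 0.0, 1.361]
ft_force: [-0.6, -0.1, -0.9]
finger_gap: 0.867
finger_force: 0.0
clock: 10.9
tcp_pos: [0.5426, -0.0364, 0.2214]
ee_rot: [-3.141, 0.0, 1.361]
ft_force: [0.9, -0.7, -0.6]
finger_gap: 0.82
finger_force: 0.0
tcp [ 0.5426 -0.0364  0.2214] yaw 77.98 f [ 0.9 -0.7 -0.6] gap 72.2
shift units [8.479 0.304 2.38 ] wz -81.02
[([0.635, -0.378, 0.098], 0.79), ([0.548, -0.36, 0.091], 0.78), ([0.716, -0.25, 0.094], 0.71)]
[([0.568, -0.349, 0.065], 0.9), ([0.557, -0.023, 0.13], 0.84), ([0.648, -0.373, 0.071], 0.75), ([0.734, -0.239, 0.067], 0.65)]
```

View pics/c5.png

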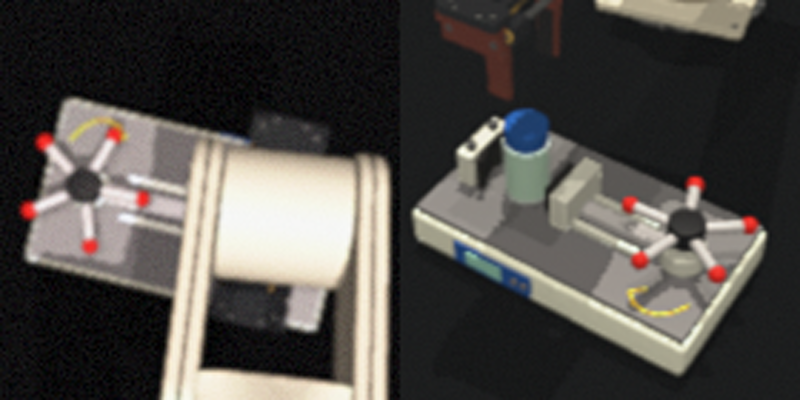

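The jar stands upright on the bed at (527,155), between the fence and the jaw, and has been let go. Next is the star.

```bash
python3 -m jog '[[[0,0.6,0,0,0,0,0],[0,1,0.05,0,0,0,0],[0,1,0.05,0,0,0,0],[0,1,0.05,0,0,0,0],[0,1,0.05,0,0,0,0]]]' 
python3 -m jog '[[[0,1,0.05,0,0,0,0],[0,1,0.05,0,0,0,0],[0,1,0,0,0,0,0],[0,0.6,0,0,0,0,0],[0,0.2,0,0,0,0,-5]]]' 
python3 -m jog '[[[0,0,0,0,0,0,-7],[0,0,0,0,0,0,-7],[0,0,0,0,0,0,-7],[0,0,0,0,0,0,-7],[0,0,0,0,0,0,-7]]]' 
python3 -m jog '[[[0,0,0,0,0,0,-7],[0,0,0,0,0,0,-7],[0,0,0,0,0,0,-7],[0,0,0,0,0,0,-7],[0,0,0,0,0,0,-7]]]' 
python3 -m jog '[[[0,0,0,0,0,0,-6],[0,0,0,0,0,0,0],[0,0,0,0,0,0,0]]]'
python3 - <<'E'
from h import *
from to import to
r=np.radians(69);to(.583+.06*np.cos(r),.1545+.06*np.sin(r),.098,159)
p2=ctrl.capture("scene");p=ctrl.capture("top")
for q in(p,p2):print([np.round(unproj(q,c,.107)[:2],4) for c,a in blobs(q,0) if np.hypot(*(unproj(q,c,.107)[:2]-[.583,.154]))<.09])
cv2.imwrite("pics/c6.png",cv2.resize(np.hstack([p["color"][120:260,150:290],p2["color"][120:260,220:360]])[:,:,::-1],(800,400),interpolation=cv2.INTER_CUBIC))
E
```

```text
clock: 11.52
tcp_pos: [0.5767, 0.0984, 0.2179]
ee_rot: [-3.139, 0.001, 1.361]
ft_force: [1.0, -1.3, -0.8]
finger_gap: 0.27
finger_force: 0.0
clock: 11.93
tcp_pos: [0.6038, 0.2106, 0.218]
ee_rot: [-3.139, 0.001, 1.45]
ft_force: [-0.5, -1.0, 0.4]
finger_gap: 0.004
finger_force: 0.0
clock: 12.35
tcp_pos: [0.6034, 0.2076, 0.2182]
ee_rot: [-3.139, -0.0, 2.065]
ft_force: [-0.7, -0.4, -0.2]
finger_gap: 0.002
finger_force: 0.0
clock: 12.77
tcp_pos: [0.6034, 0.2075, 0.2182]
ee_rot: [-3.14, -0.002, 2.676]
ft_force: [1.0, 0.1, -0.7]
finger_gap: 0.004
finger_force: 0.0
clock: 13.02
tcp_pos: [0.6037, 0.2077, 0.2186]
ee_rot: [-3.14, -0.001, 2.771]
ft_force: [0.4, -0.5, -0.4]
finger_gap: 0.004
finger_force: 0.0
tcp [0.6037 0.2077 0.2186] yaw 158.79 f [ 0.4 -0.5 -0.4] gap 0.3
shift units [3.000e-03 1.020e-01 4.021e+00] wz -0.21
[array([0.6381, 0.1237]), array([0.6359, 0.1969]), array([0.5705, 0.0907]), array([0.5172, 0.1462])]
[array([0.5192, 0.1467]), array([0.5732, 0.0901]), array([0.5576, 0.2134]), array([0.6424, 0.1229]), array([0.6329, 0.1979])]
```

View pics/c6.png

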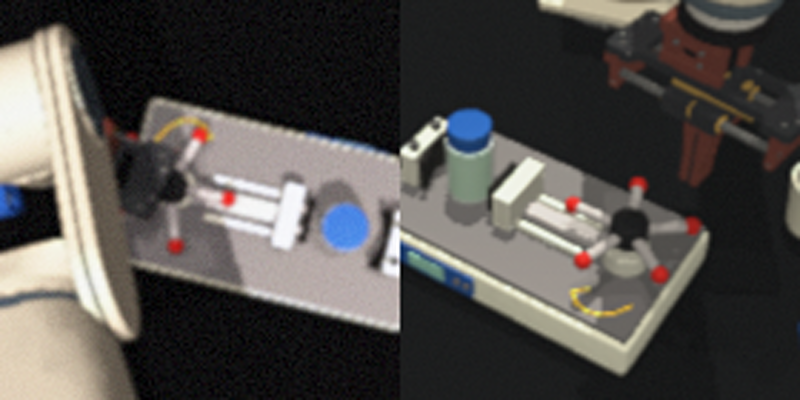

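The view shows the closed fingers above the gap between the two rear spokes, with the tip at (690,180). The jar is centred in the clamp at top-crop (345,228). Lowering now, then starting a gentle clockwise push.

```bash
python3 -m jog '[[[0,0,0.1,0.8,0,0,0],[0,0,0,0.9,0,0,0],[0,0,0,0.9,0,0,0],[0,0,0,0.9,0,0,0],[0,0,0,0.5,0,0,0]]]' 
python3 -m jog '[[[0,0,0,0,0,0,0],[0,-0.14,-0.005,0,0,0,4],[0,-0.14,-0.005,0,0,0,4],[0,-0.14,-0.005,0,0,0,4],[0,-0.14,-0.005,0,0,0,4]]]' 
python3 -m jog '[[[0,-0.14,-0.005,0,0,0,4],[0,-0.14,-0.005,0,0,0,4],[0,-0.14,-0.005,0,0,0,4],[0,-0.14,-0.005,0,0,0,4],[0,-0.14,-0.005,0,0,0,4]]]'
python3 - <<'E'
from h import *
from to import to
s=ctrl.read_state();d=np.array(s["tcp_pos"])[:2]-[.583,.1545];ps=np.degrees(np.arctan2(d[1],d[0]));print("psi",ps,"r",np.hypot(*d));to(.583,.1545,.098,ps+90)
p2=ctrl.capture("scene")
X=[unproj(p2,c,.107)[:2]-[.583,.1545] for c,a in blobs(p2,0)]
print([np.round(np.degrees(np.arctan2(x[1],x[0]))) for x in X if np.hypot(*x)<.09])
E
```

```text
clock: 13.53
tcp_pos: [0.6036, 0.2104, 0.0965]
ee_rot: [-3.139, -0.003, 2.773]
ft_force: [0.2, 0.2, -0.8]
finger_gap: 0.003
finger_force: 0.0
clock: 13.95
tcp_pos: [0.62, 0.2036, 0.1006]
ee_rot: [3.141, -0.001, 2.49]
ft_force: [-2.5, 5.0, -2.1]
finger_gap: 0.005
finger_force: 2.0
clock: 14.37
tcp_pos: [0.6348, 0.1886, 0.1008]
ee_rot: [3.14, -0.001, 2.141]
ft_force: [-0.9, 4.4, -2.5]
finger_gap: 0.002
finger_force: 2.1
psi 33.37810195346957 r 0.062023256950249114
tcp [0.6348 0.1886 0.1008] yaw 122.69 f [-0.9  4.4 -2.5] gap 0.2
shift units [-0.025 -2.067  0.091] wz -0.69
[np.float64(179.0), np.float64(-123.0), np.float64(-51.0), np.float64(48.0)]
```

```bash
python3 -m jog '[[[0,-0.14,-0.01,0,0,0,4],[0,-0.14,-0.01,0,0,0,4],[0,-0.14,-0.01,0,0,0,4],[0,-0.14,-0.01,0,0,0,4],[0,-0.14,-0.01,0,0,0,4]]]' 
python3 -m jog '[[[0,-0.14,-0.01,0,0,0,4],[0,-0.14,-0.01,0,0,0,4],[0,-0.14,-0.01,0,0,0,4],[0,-0.14,-0.01,0,0,0,4],[0,-0.14,-0.01,0,0,0,4]]]' 
python3 -m jog '[[[0,-0.14,-0.01,0,0,0,4],[0,-0.14,-0.01,0,0,0,4],[0,-0.14,-0.01,0,0,0,4],[0,-0.14,-0.01,0,0,0,4],[0,-0.14,-0.01,0,0,0,4]]]'
cat > st.py <<'E'
from h import *
from to import to
s=ctrl.read_state();c=np.array([.583,.1545]);d=np.array(s["tcp_pos"])[:2]-c;ps=np.degrees(np.arctan2(d[1],d[0]));print("psi",ps.round(1),"r",np.hypot(*d).round(4));to(.583,.1545,.098,ps+90)
t=np.array([np.sin(np.radians(ps)),-np.cos(np.radians(ps))]);print("push N",round(-float(np.dot(s["ft_force"][:2],t)),2))
for n in("scene","top"):
    p2=ctrl.capture(n)
    X=[unproj(p2,c_,.107)[:2]-c for c_,a in blobs(p2,0)]
    print(n,sorted((np.degrees(np.arctan2(x[1],x[0])).round(0),(np.hypot(*x)*1000).round()) for x in X if .05<np.hypot(*x)<.08))
E
python3 st.py
```

```text
clock: 14.83
tcp_pos: [0.6433, 0.169, 0.1012]
ee_rot: [3.138, -0.001, 1.794]
ft_force: [2.9, 4.7, -1.5]
finger_gap: 0.006
finger_force: 2.2
clock: 15.25
tcp_pos: [0.6444, 0.1479, 0.1015]
ee_rot: [3.136, -0.002, 1.445]
ft_force: [5.2, 3.1, -2.9]
finger_gap: 0.004
finger_force: 2.3
clock: 15.67
tcp_pos: [0.6383, 0.1277, 0.1018]
ee_rot: [3.136, -0.004, 1.096]
ft_force: [6.2, 0.8, -2.0]
finger_gap: 0.008
finger_force: 2.7
psi -25.9 r 0.0615
tcp [0.6383 0.1277 0.1018] yaw 62.82 f [ 6.2  0.8 -2. ] gap 0.7
shift units [-0.048 -2.049  0.113] wz -1.32
push N 3.41
scene [(np.float64(-43.0), np.float64(70.0)), (np.float64(28.0), np.float64(67.0)), (np.float64(98.0), np.float64(64.0)), (np.float64(167.0), np.float64(62.0))]
top []
```

```bash
python3 -m jog '[[[0,0.3,0,0,0,0,0],[0,0,0,-0.6,0,0,0],[0,0,0,-0.8,0,0,0],[0,0.22,-0.03,0,0,0,-7],[0,0.24,-0.03,0,0,0,-7]]]' 
python3 -m jog '[[[0,0.24,-0.02,0,0,0,-7],[0,0.24,-0.02,0,0,0,-7],[0,0.24,-0.02,0,0,0,-7],[0,0.24,-0.02,0,0,0,-7],[0,0.24,-0.02,0,0,0,-7]]]' 
python3 -m jog '[[[0,0.24,-0.02,0,0,0,-7],[0,0.24,-0.02,0,0,0,-7],[0,0.24,-0.02,0,0,0,-7],[0,0,0,0,0,0,-3],[0,0,0,0,0,0,0]]]' 
python3 st.py; python3 to.py .6174 .2037 .098 145
```

```text
clock: 16.18
tcp_pos: [0.6444, 0.1493, 0.1443]
ee_rot: [3.139, -0.001, 1.349]
ft_force: [0.2, 0.5, -0.4]
finger_gap: 0.008
finger_force: 0.0
clock: 16.6
tcp_pos: [0.6397, 0.185, 0.1423]
ee_rot: [3.141, 0.0, 1.961]
ft_force: [0.4, -0.2, 0.1]
finger_gap: 0.005
finger_force: 0.0
clock: 17.02
tcp_pos: [0.6274, 0.2029, 0.1423]
ee_rot: [3.142, 0.0, 2.377]
ft_force: [0.9, 0.2, -0.0]
finger_gap: 0.005
finger_force: 0.0
psi 47.5 r 0.0657
tcp [0.6274 0.2029 0.1423] yaw 136.17 f [ 0.9  0.2 -0. ] gap 0.4
shift units [-0.049 -2.188  1.477] wz -1.29
push N -0.53
scene [(np.float64(-113.0), np.float64(65.0)), (np.float64(-42.0), np.float64(66.0)), (np.float64(27.0), np.float64(68.0)), (np.float64(98.0), np.float64(75.0))]
top [(np.float64(-116.0), np.float64(66.0)), (np.float64(-44.0), np.float64(65.0)), (np.float64(25.0), np.float64(64.0)), (np.float64(173.0), np.float64(66.0))]
tcp [0.6277 0.2024 0.1421] yaw 135.9 f [ 0.4  0.6 -0. ] gap 0.3
shift units [ 0.277 -0.207  1.471] wz -9.1
```

```bash
python3 -m jog '[[[0,0.14,-0.1,0,0,0,-4.5],[0,0.14,-0.1,0,0,0,-4.5],[0,0,0,0.6,0,0,0],[0,0,0,0.6,0,0,0],[0,0,0,0.3,0,0,0]]]' 
python3 -m jog '[[[0,-0.14,-0.01,0,0,0,4],[0,-0.14,-0.01,0,0,0,4],[0,-0.14,-0.01,0,0,0,4]]]' 
python3 st.py
python3 - <<'E'
from h import *
p=ctrl.capture("top");p2=ctrl.capture("scene")
print([(np.round(c,1),a,np.round(unproj(p,c,.153)[:2],4)) for c,a in blobs(p,110) if 250<c[0]<300])
cv2.imwrite("pics/c7.png",cv2.resize(np.hstack([p["color"][160:230,220:320],p2["color"][150:220,205:305]])[:,:,::-1],(800,280),interpolation=cv2.INTER_CUBIC))
E
```

```text
clock: 17.53
tcp_pos: [0.6165, 0.2028, 0.0952]
ee_rot: [-3.14, -0.001, 2.529]
ft_force: [-0.7, 0.2, -0.8]
finger_gap: 0.005
finger_force: 0.0
clock: 17.78
tcp_pos: [0.6264, 0.1946, 0.0964]
ee_rot: [-3.141, -0.001, 2.316]
ft_force: [-1.7, 4.3, -2.1]
finger_gap: 0.006
finger_force: 2.3
psi 42.8 r 0.0591
tcp [0.6264 0.1946 0.0964] yaw 132.69 f [-1.7  4.3 -2.1] gap 0.5
shift units [-0.002 -1.97  -0.052] wz -0.06
push N 4.31
scene [(np.float64(-113.0), np.float64(65.0)), (np.float64(-43.0), np.float64(66.0)), (np.float64(38.0), np.float64(60.0)), (np.float64(174.0), np.float64(71.0))]
top [(np.float64(-119.0), np.float64(65.0)), (np.float64(-46.0), np.float64(64.0)), (np.float64(82.0), np.float64(74.0))]
[(array([273.3, 199.7]), np.int32(198), array([ 0.5393, -0.0428]))]
```

View pics/c7.png

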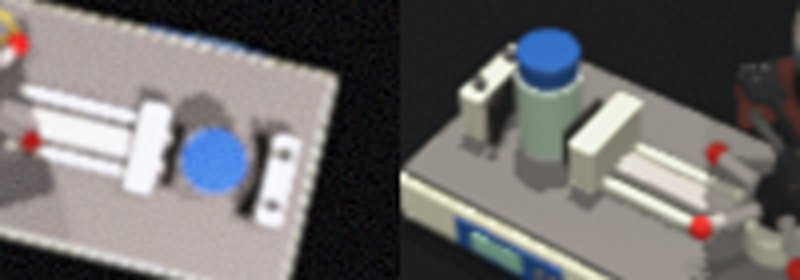

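The crop shows the pad now touching, or almost touching, the jar. In the top crop the jaw is at (150,150) and the lid at (214,160). There is still a gap from the jar to the fence at (262,170), so I'll continue in small pushes while watching the force.

```bash
python3 -m jog '[[[0,-0.105,-0.006,0,0,0,3],[0,-0.105,-0.006,0,0,0,3],[0,-0.105,-0.006,0,0,0,3],[0,-0.105,-0.006,0,0,0,3],[0,-0.105,-0.006,0,0,0,3]]]' |grep -E "tcp|ft_f|finger_f"
python3 st.py
python3 -m jog '[[[0,-0.105,-0.006,0,0,0,3],[0,-0.105,-0.006,0,0,0,3],[0,-0.105,-0.006,0,0,0,3]]]' |grep -E "tcp|ft_f|finger_f"
python3 st.py;python3 - <<'E'
from h import *
p=ctrl.capture("top")
print([(np.round(c,1),a,np.round(unproj(p,c,.153)[:2],4)) for c,a in blobs(p,110) if 250<c[0]<300])
E
```

```text
tcp_pos: [0.6356, 0.1825, 0.0968]
ft_force: [2.0, 5.4, -2.4]
finger_force: 2.4
psi 28.0 r 0.0596
tcp [0.6356 0.1825 0.0968] yaw 117.92 f [ 2.   5.4 -2.4] gap 0.7
shift units [-0.004 -1.987 -0.042] wz -0.11
push N 3.85
scene [(np.float64(-176.0), np.float64(57.0)), (np.float64(-130.0), np.float64(65.0)), (np.float64(-58.0), np.float64(66.0)), (np.float64(41.0), np.float64(76.0))]
top [(np.float64(-133.0), np.float64(66.0)), (np.float64(-61.0), np.float64(64.0)), (np.float64(72.0), np.float64(66.0))]
tcp_pos: [0.6395, 0.1737, 0.097]
ft_force: [2.7, 5.9, -3.2]
finger_force: 2.6
psi 18.8 r 0.0596
tcp [0.6395 0.1737 0.097 ] yaw 109.01 f [ 2.7  5.9 -3.2] gap 0.7
shift units [ 0.009 -1.988 -0.037] wz 0.25
push N 4.73
scene [(np.float64(-163.0), np.float64(50.0)), (np.float64(-139.0), np.float64(65.0)), (np.float64(-66.0), np.float64(66.0)), (np.float64(28.0), np.float64(74.0)), (np.float64(154.0), np.float64(69.0))]
top [(np.float64(-142.0), np.float64(66.0)), (np.float64(-70.0), np.float64(65.0)), (np.float64(68.0), np.float64(64.0))]
[(array([275. , 200.2]), np.int32(205), array([ 0.538, -0.048]))]
```

```bash
cat > q.py <<'E'
from h import *
s=ctrl.read_state();c=np.array([.583,.1545]);d=np.array(s["tcp_pos"])[:2]-c;a=np.arctan2(d[1],d[0])
t=np.array([np.sin(a),-np.cos(a)]);F=np.array(s["ft_force"][:2])
p=ctrl.capture("top");b=[unproj(p,k,.153)[:2] for k,n in blobs(p,110) if 250<k[0]<300]
print(round(s["clock"],2),"psi",np.degrees(a).round(1),"r",np.hypot(*d).round(4),"push",round(-F@t,2),"rad",round(float(F@d/np.hypot(*d)),2),"ff",round(s["finger_force"],2),"jar y",[((x-[.558,.040])@[.208,.978]*1000).round(1) for x in b])
E
python3 -m jog '[[[0,-0.105,-0.006,0,0,0,3],[0,-0.105,-0.006,0,0,0,3]]]' >/dev/null; python3 q.py
python3 -m jog '[[[0,-0.105,-0.006,0,0,0,3],[0,-0.105,-0.006,0,0,0,3]]]' >/dev/null; python3 q.py
```

```text
19.07 psi 12.6 r 0.0597 push 4.49 rad 4.7 ff 2.77 jar y [np.float64(-92.5)]
19.28 psi 6.4 r 0.0598 push 4.27 rad 5.03 ff 2.85 jar y [np.float64(-93.5)]
```

```bash
python3 -m jog '[[[0,-0.105,-0.006,0,0,0,3],[0,-0.105,-0.006,0,0,0,3]]]' >/dev/null; python3 q.py
python3 -m jog '[[[0,-0.105,-0.006,0,0,0,3],[0,-0.105,-0.006,0,0,0,3]]]' >/dev/null; python3 q.py
```

```text
19.5 psi 0.2 r 0.0599 push 4.66 rad 5.37 ff 2.92 jar y [np.float64(-95.0)]
19.72 psi -5.9 r 0.0601 push 5.59 rad 5.49 ff 2.92 jar y [np.float64(-96.1)]
```

```bash
python3 -m jog '[[[0,-0.105,-0.006,0,0,0,3],[0,-0.105,-0.006,0,0,0,3]]]' >/dev/null; python3 q.py
```

```text
19.93 psi -12.0 r 0.0601 push 3.98 rad 4.87 ff 2.92 jar y [np.float64(-97.6)]
```

```bash
python3 -m jog '[[[0,-0.105,-0.006,0,0,0,3],[0,-0.105,-0.006,0,0,0,3]]]' >/dev/null; python3 q.py
```

```text
20.15 psi -18.1 r 0.0601 push 3.86 rad 6.04 ff 2.91 jar y [np.float64(-98.3)]
```

```bash
python3 -m jog '[[[0,-0.105,-0.006,0,0,0,3],[0,-0.105,-0.006,0,0,0,3]]]' >/dev/null; python3 q.py
```

```text
20.37 psi -24.1 r 0.0603 push 5.96 rad 4.09 ff 3.51 jar y [np.float64(-98.4)]
```

```bash
python3 -m jog '[[[0,-0.105,-0.006,0,0,0,3],[0,-0.105,-0.006,0,0,0,3]]]' >/dev/null; python3 q.py
```

```text
20.58 psi -29.8 r 0.0605 push 7.89 rad 5.36 ff 4.16 jar y [np.float64(-98.3)]
```

The jar stopped at about -98.3 mm and the push force is now rising, so it is seated. A touch more will make it snug.

```bash
python3 -m jog '[[[0,-0.105,-0.006,0,0,0,3]]]' >/dev/null; python3 q.py;python3 -m jog '[[[0,0,0,0,0,0,0]]]' >/dev/null; python3 q.py; python3 st.py
```

```text
20.72 psi -32.6 r 0.0606 push 7.98 rad 5.52 ff 4.47 jar y [np.float64(-98.4)]
20.85 psi -33.0 r 0.0605 push 5.67 rad 4.69 ff 3.69 jar y [np.float64(-98.4)]
psi -33.0 r 0.0604
tcp [0.6337 0.1216 0.0975] yaw 58.12 f [ 7.4  2.6 -4.1] gap 0.8
shift units [ 0.04  -2.014 -0.025] wz 1.15
push N 6.2
scene [(np.float64(-38.0), np.float64(57.0)), (np.float64(20.0), np.float64(68.0)), (np.float64(91.0), np.float64(64.0)), (np.float64(164.0), np.float64(79.0))]
top []
```

```bash
python3 -m jog '[[[0,0.15,0,0,0,0,0],[0,0.25,0,0,0,0,0],[0,0.1,0,-0.5,0,0,0],[0,0,0,-1,0,0,0],[0,0,0,-1,0,0,0]]]' 
python3 -m jog '[[[0,0,0,-1,0,0,0],[0,0.5,0,-0.5,0,0,0],[0,0.5,0,0,0,0,0],[0,0,0,0,0,0,0],[0,0,0,0,0,0,0]]]' 
python3 q.py; python3 st.py
python3 - <<'E'
from h import *
p=ctrl.capture("top");p2=ctrl.capture("scene")
cv2.imwrite("pics/c8.png",cv2.resize(np.hstack([p["color"][130:240,190:320],p2["color"][130:240,205:335]])[:,:,::-1],(800,338),interpolation=cv2.INTER_CUBIC))
E
```

```text
clock: 21.42
tcp_pos: [0.638, 0.1342, 0.1712]
ee_rot: [-3.139, 0.003, 1.014]
ft_force: [0.6, 0.7, -1.5]
finger_gap: 0.002
finger_force: 0.0
clock: 21.83
tcp_pos: [0.6546, 0.1598, 0.2164]
ee_rot: [-3.141, 0.001, 1.014]
ft_force: [0.0, -0.1, -1.1]
finger_gap: 0.006
finger_force: 0.0
21.83 psi 4.2 r 0.0718 push -0.14 rad 0.04 ff 0.0 jar y [np.float64(-98.3)]
psi 3.8 r 0.0712
tcp [0.6541 0.1593 0.2158] yaw 58.06 f [-0.5 -0.1 -0.2] gap 0.2
shift units [-1.38  -1.921  3.931] wz -35.77
push N -0.11
scene [(np.float64(-165.0), np.float64(61.0)), (np.float64(-48.0), np.float64(67.0)), (np.float64(20.0), np.float64(68.0)), (np.float64(91.0), np.float64(64.0)), (np.float64(164.0), np.float64(64.0))]
top [(np.float64(-124.0), np.float64(65.0)), (np.float64(-52.0), np.float64(65.0))]
```

View pics/c8.png

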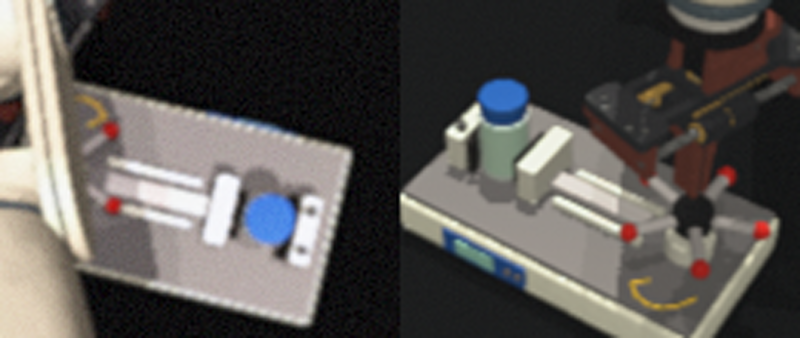

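The jar is upright between the fence and the pad at top-crop (270,218). The wheel has stayed put (spokes at 20° and 91°, as before release) and the hand is clear. Handing it in.

```bash
python3 -c "
from rig import ctrl
print(ctrl.sign_off())"
```

```text
the job is handed in; nothing more can be done
None
```

The blue-lidded jar stands upright against the fence, clamped by the star wheel at an estimated 11–15 N on the pad (inferred from push force and wheel angle), and the job is handed in at about 22 s; no verdict came back.

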